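# Raise the crayon batch with the moulder's capstan wheel

## Task

Raise the batch of red crayons out of the moulder: with closed fingers, push the spokes of its capstan wheel round one after another, the top of the wheel coming towards the robot's side, until the spoke with the red knob points straight up, then let go and leave it there. Push gently and turn it steadily, never gripping the wheel; do not touch the crayons, and leave the jug, jars, scraper, wax block and bowl where they stand.

Things in the scene. Friction and masses are not known exactly. Their poses are not given: they have to be found in the camera images.
- moulder: Steel and aluminium crayon moulder, fixed to the table, 300 x 260 mm and 234 mm high on a 340 x 300 mm foot plate. Origin: centre of its underside on the table; z up. Its -y side carries a grey gearbox and, on a level shaft that sticks out along -y, the capstan wheel. Its -x end is the one nearer the robot.
- hub (a point): Centre of the capstan wheel, on its axle in the plane of the spokes: at (20, -245, 165) mm in the moulder's frame, with the moulder's axes (it does not turn). Axle along y; the spokes turn in this point's upright x-z plane, 115 mm out from the mould block's side, 56 mm from the gearbox. Wheel hub 58 mm across, 46 mm long.
- wheel (a joint): Wheel angle, rad: 0 with the red spoke straight up, negative short of that; it grows as the top of the wheel goes towards the moulder's -x end (the robot's side). Spoke k (red = 0) leans value + k x 72 degrees from upright towards -x. Starts between -3.3 and -1.9; stops at -3.5 and +0.5. Takes about 0.6 N m to turn and stays where it is left. Raises the crayons 17 mm per rad.
- red_knob (a point): Centre of the red ball knob, 134 mm from the axle; it turns with the wheel (z axis outward along the red spoke). The wheel has five straight round steel spokes 12 mm thick, 72 degrees apart, bare from 29 to 118 mm from the axle, each ending in a 32 mm ball knob, one red and four black.
- ejector: The moulder's ejector with the batch of 63 upright red crayons, 12 mm thick, in a 240 x 204 mm field centred on the moulder, and their steel push plate. Moves straight up as the wheel turns; its origin stands at the moulder's origin when the red spoke is straight up and lower before that. With the origin at z = 0 the crayons' tops are 288 mm above the table.
- jug: Loose steel jug with a handle, 84 mm across, 95 mm high; origin at the centre of its underside.
- jar_yellow: Loose yellow pigment jar with a white lid, 54 mm across, 62 mm high; origin at the centre of its underside.
- jar_blue: Loose blue pigment jar with a white lid, 54 mm across, 62 mm high; origin at the centre of its underside.
- jar_green: Loose green pigment jar with a white lid, 54 mm across, 62 mm high; origin at the centre of its underside.
- scraper: Loose scraper (spatula) lying flat, 190 mm long along its x axis; origin on its underside.
- wax: Loose cream-coloured wax block, 100 x 60 x 30 mm; origin at the centre of its underside.
- bowl: Loose white bowl, 120 mm across, 50 mm high; origin at the centre of its underside.

How it is judged:
By the outcome, as a careful person would: the job done as asked, in the order asked, and still so for the second after the job is handed in, with the robot touching nothing.
It also fails if it takes over 67 s, if anything falls off the work surface, if the arm or the gripper's body presses on something with over 40 N, if the wrist force passes 120 N, or if a joint passes its speed limit or range.

## Robot

A 7-joint arm with a two-finger parallel gripper is mounted at the origin on the work surface. World frame = base frame: x ahead of the robot, y to its left, z up, the work surface at z = 0. Lengths are in m, angles in rad, forces in N, time in s.
With the tool pointing down it reaches from about 0.4 to 0.9 m from the base axis. Payload 5.5 kg.
Tool frame: the origin (TCP) lies midway between the tips of the shut fingers; the grasp point (between the pads) lies 19 mm behind it; z points along the fingers, y is the line along which they close (so a half turn about z gives the same grasp; the last joint's range is limited). The gripper opens to 85 mm and grips with 20 to 120 N. Pads are 22 mm wide; open, the fingers measure 114 mm over their backs; the gripper's body (76 mm by 85 mm) begins 54 mm behind the grasp point. The pads swing forward as they close: fully open they stand 13 mm farther back than shut.
Start: joints at [-0.951, 0.501, -0.427, 1.55, 0.221, 1.138, -0.21], TCP at [0.227, 0.609, 0.231] pointing down, gripper open.
Joint ranges: [-2.88, 2.88], [-0.31, 2.03], [-1.54, 1.56], [0.2, 2.42], [-1.41, 4.55], [0.19, 2.02], [-2.57, 2.57]. Speed limits (rad/s): [2.57, 2.57, 3.14, 3.14, 3.14, 3.14, 3.14].

## Interface

Orientations are given as a unit quaternion [w, x, y, z].
In Python, from bench import robot gives the robot as it stands.
- The arm moves only by the shell command python3 -m handwheel 'ROWS' [FORCE]. ROWS is a JSON object of lists of equal length, an entry for each row: "claw": the opening, from 0 (shut) to 1 (fully open); "linear": the shift along the tool's x, y, z in cm, a list of three; "dr": the turn, a rotation vector about the tool's x, y, z in rad, a list of three. In form: {"claw": [claw, ...], "linear": [[dx, dy, dz], ...], "dr": [[wx, wy, wz], ...]}. A call has 1 to 5 rows; each row shifts and turns the commanded pose from where the row before left it, along the tool's axes as they then stand; what a row does not reach is not made up. A row lasts 1/8 s, in which the tool goes at most 62.5 mm and 10.7 degrees, less where a joint would pass 70% of its speed; a pose out of reach is approached as far as the arm can. A call with a gripper value outside its range is refused whole. The fingers move at their own pace and stop on an object; FORCE is the grip in N (left out, the last holds). Time passes only in rows, so rows that do not move let the fingers close. It gives the time, the measured TCP pose, the force, the opening and the grip force at its end, in the units of the state.
- robot.read_state(): the state, without advancing time (a new reading comes with each control period).
- robot.camera(name): name is "scene" or "top" or "wrist"; returns the picture (400x640x3 uint8, blue, green, red); there is no depth.
- robot.camera_params(name): a dict with "camera_matrix" (3x3 intrinsics, pixels), "distortion" ([k1, k2, p1, p2, k3] as OpenCV has them; the pictures are not rectified), "R" (3x3) and "t" (3): a world point X has camera coordinates R X + t. Camera axes: x right, y down, z forward; pixel columns grow to the right and rows downward; lengths in m; the calibration is good to about 2 mm. A picture is of the moment at which its call begins: read the wrist's pose just before it. camera_params takes no time and is no camera call; for the wrist camera it gives the pose at the moment of the call.
- robot.hand_in(): hands the job in; it is judged then, once.
The state is a dict: "clock": time; "joint_positions": joint angles; "joint_vel": joint speeds; "joint_efforts": joint torques, N m; "position": TCP position; "tool_rot": TCP orientation; "contact_force": force on the tool from outside, world axes, zero at the start; "moment": the same for the moment, N m; "gripper_width": opening from 0.0 (shut) to 1.0 (fully open); "gripper_force": force on a finger pad.
Only numpy, scipy, OpenCV 4.12 (cv2) and the standard library are available. Lean on these libraries where they do the work, as an engineer would, in place of code of your own. Each camera call takes 0.05 s, during which the arm holds its last target. There are 200 camera calls.

## Working session

There is one attempt and no reset: what is moved stays moved. The work goes in short steps, Python scripts to look and compute and a shell command to move; the robot and the scene stay as the last step left them, time stands still between calls to the robot, and variables do not carry over. Pictures are saved under pics/ and viewed, at most 10 in all, crops included, and the job is handed in when it is done.

```bash
ls; mkdir -p pics; python3 - <<'E'
from bench import robot
import cv2,numpy as np
s=robot.read_state();print({k:np.round(v,3).tolist() for k,v in s.items()})
a=robot.camera("scene");b=robot.camera("top")
cv2.imwrite("pics/scene0.png",a);cv2.imwrite("pics/top0.png",b)
for n in("scene","top"):
  p=robot.camera_params(n);print(n,{k:np.round(v,3).tolist() for k,v in p.items()})
E
```

```text
pics
{'clock': 0.0, 'joint_positions': [-0.951, 0.502, -0.427, 1.551, 0.221, 1.138, -0.21], 'joint_vel': [-0.001, 0.001, -0.001, -0.001, -0.001, 0.001, 0.001], 'joint_efforts': [-0.001, -56.952, -5.817, -28.094, 0.011, 0.012, -0.0], 'position': [0.227, 0.608, 0.23], 'tool_rot': [-0.0, 0.177, 0.984, -0.001], 'contact_force': [-0.014, 0.441, 0.995], 'moment': [0.041, -0.008, 0.023], 'gripper_force': 0.0, 'gripper_width': 1.0}
scene {'camera_matrix': [[403.721, 0.0, 316.881], [0.0, 403.721, 208.578], [0.0, 0.0, 1.0]], 'distortion': [-0.021, 0.0, 0.0, 0.0, 0.0], 'R': [[0.732, 0.681, -0.004], [0.378, -0.41, -0.83], [-0.567, 0.606, -0.558]], 't': [-0.489, -0.04, 1.812]}
top {'camera_matrix': [[399.96, 0.0, 308.744], [0.0, 399.96, 201.39], [0.0, 0.0, 1.0]], 'distortion': [-0.029, 0.0, 0.0, 0.0, 0.0], 'R': [[0.024, -1.0, -0.014], [-0.996, -0.023, -0.089], [0.088, 0.016, -0.996]], 't': [0.085, 0.606, 1.59]}
```

View pics/scene0.png

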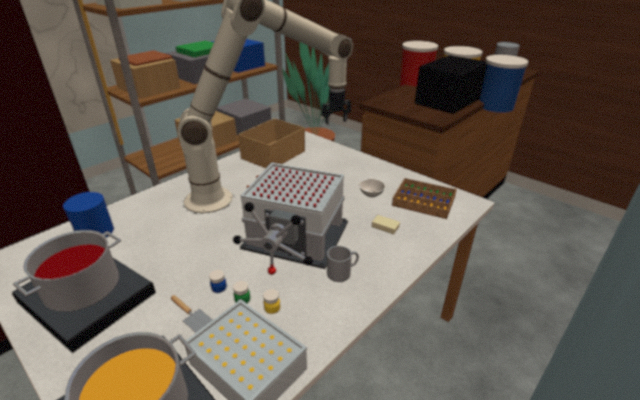

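View pics/top0.png

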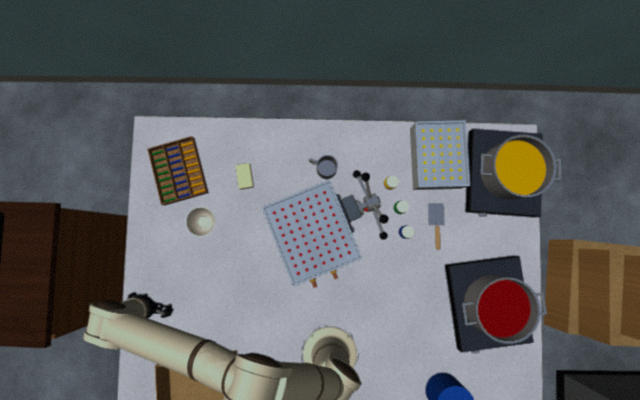

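The scene view shows the wheel on the moulder's near side: hub about (275,237), red knob low at about (272,270), black knobs at (251,207), (294,209) and (237,240). In the top view the block's top corners are about (263,208), (330,182), (361,258) and (294,286), and the wheel is near (370,204).

```bash
cat > h.py <<'E'
from bench import robot
import cv2,numpy as np
def ray(n,uv,P=None):
    p=P or robot.camera_params(n)
    u=cv2.undistortPoints(np.array([[uv]],float),np.array(p["camera_matrix"]),np.array(p["distortion"]))[0,0]
    R=np.array(p["R"]);o=-R.T@np.array(p["t"]);d=R.T@np.r_[u,1];return o,d/np.linalg.norm(d)
def onz(n,uv,z):
    o,d=ray(n,uv);return o+d*(z-o[2])/d[2]
def onplane(n,uv,c,nn):
    o,d=ray(n,uv);return o+d*((c-o)@nn)/(d@nn)
def proj(n,X):
    p=robot.camera_params(n);return cv2.projectPoints(np.atleast_2d(X).astype(float),cv2.Rodrigues(np.array(p["R"]))[0],np.array(p["t"]),np.array(p["camera_matrix"]),np.array(p["distortion"]))[0][:,0]
E
python3 - <<'E'
from h import *
a=cv2.imread("pics/scene0.png");b=cv2.imread("pics/top0.png")
cor=np.array([onz("top",c,0.234) for c in [(263,208),(330,182),(361,258),(294,286)]])
print(cor.round(3),cor.mean(0).round(3),[np.linalg.norm(cor[i]-cor[i-1]).round(3) for i in range(4)])
hsv=cv2.cvtColor(a,cv2.COLOR_BGR2HSV)
m=cv2.inRange(hsv,(0,120,90),(8,255,255))|cv2.inRange(hsv,(172,120,90),(180,255,255))
n,l,st,ce=cv2.connectedComponentsWithStats(m)
for i in range(1,n):
  if 200<ce[i][0]<340 and 230<ce[i][1]<320: print("red",ce[i],st[i])
cv2.imwrite("pics/c1.png",np.hstack([cv2.resize(a[180:300,220:360],None,fx=2.8,fy=4.2,interpolation=2)[:500,:395],cv2.resize(b[150:300,255:420],None,fx=2.4,fy=3.36,interpolation=2)[:500]]) if 0 else cv2.resize(a[180:300,220:370],None,fx=5,fy=5,interpolation=2))
cv2.imwrite("pics/c2.png",cv2.resize(b[155:295,255:425],None,fx=4,fy=4,interpolation=2))
E
```

```text
[[ 0.558  0.256  0.234]
 [ 0.656  0.022  0.234]
 [ 0.392 -0.091  0.234]
 [ 0.29   0.14   0.234]] [0.474 0.082 0.234] [np.float64(0.293), np.float64(0.254), np.float64(0.287), np.float64(0.252)]
red [271.55102041 269.57142857] [268 265   8   9  49]
```

View pics/c1.png

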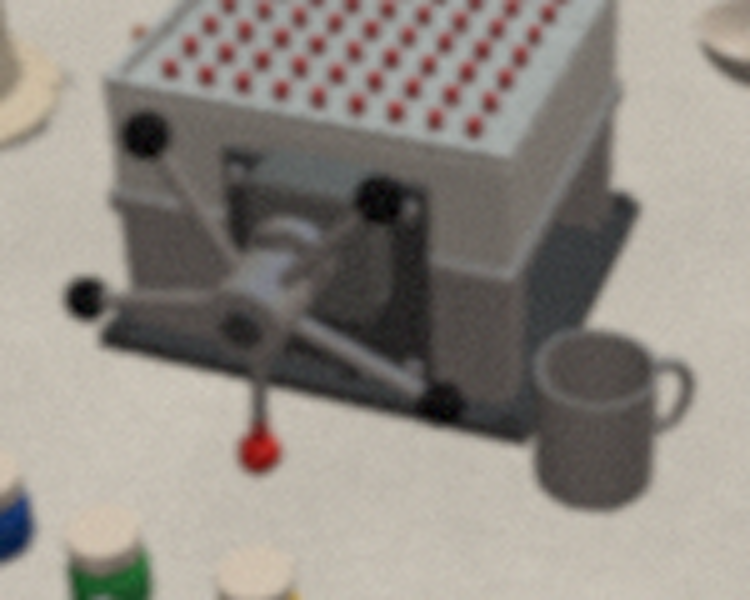

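View pics/c2.png

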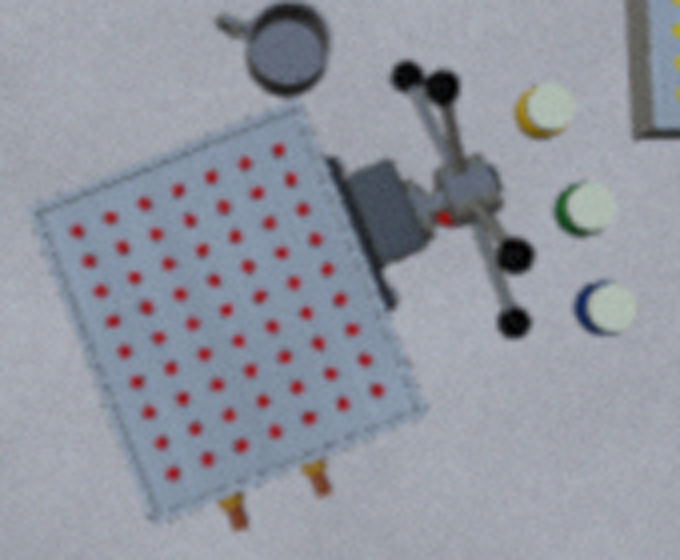

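```bash
cat > fit.py <<'E'
from h import *
from scipy.optimize import least_squares
def knobs(p):
    hx,hy,yaw,th,hz=p; x=np.array([np.cos(yaw),np.sin(yaw),0])
    return np.array([[hx,hy,hz]+.134*(-np.sin(th+k*2*np.pi/5)*x+np.array([0,0,np.cos(th+k*2*np.pi/5)])) for k in range(5)])
E
python3 - <<'E'
from fit import *
S=np.array([(271.55,269.6),(249.2,206.6),(296,219.8),(237.4,239.6),(308.2,260.4)])
T=np.array([(356.75,174),(365.75,176.75),(383.5,218.75),(383.5,235.5)])
from scipy.optimize import linear_sum_assignment as lsa
def res(p,full=0):
    K=knobs(p);out=[]
    q=proj("scene",K); D=np.linalg.norm(S[:,None]-q[None],axis=2);D[0]+=1e3;D[:,0]+=1e3;D[0,0]=0
    i,j=lsa(D);out.append((S[i]-q[j]).ravel())
    q=proj("top",K[1:]);i2,j2=lsa(np.linalg.norm(T[:,None]-q[None],axis=2));out.append((T[i2]-q[j2]).ravel())
    return (np.concatenate(out),j,j2) if full else np.concatenate(out)
for t in (-3.4,-3.1,-2.8,-2.5,-2.2):
    r=least_squares(res,[.588,-.135,.4,t,.165],x_scale=[.01,.01,.05,.1,.01]);print(r.x.round(4),r.cost)
    
f=res(r.x,1);print(f[0].round(1),f[1:]);print(knobs(r.x).round(3))
c,s=np.cos(r.x[2]),np.sin(r.x[2])
print("origin",r.x[0]-(.02*c+.245*s),r.x[1]-(.02*s-.245*c))
# loose things
for n,uv,z in [("jug",(327,167),.09),("yel",(392,182),.062),("grn",(402,207),.062),("blu",(407.5,232),.062)]: print(n,onz("top",uv,z).round(3))
E
```

```text
[ 0.5934 -0.1324  0.4064 -3.2203  0.1652] 0.8163146729029476
[ 0.5934 -0.1324  0.4064 -3.2203  0.1652] 0.8163146729029692
[ 0.5934 -0.1324  0.4064 -3.2203  0.1652] 0.8163146729028998
[ 0.5934 -0.1324  0.4064 -3.2203  0.1652] 0.8163146729029769
[ 0.6148 -0.1395  0.109  -1.7171  0.1804] 1640.4262692037535
[-35.9   8.2  -0.5   1.    9.1   4.4 -11.8  -2.   26.4 -13.5 -11.2 -20.
 -11.1   1.7   3.3  -2.5   9.4   6.6] (array([0, 2, 1, 3, 4]), array([3, 0, 1, 2]))
[[ 0.747 -0.125  0.161]
 [ 0.674 -0.133  0.3  ]
 [ 0.52  -0.15   0.274]
 [ 0.497 -0.152  0.118]
 [ 0.637 -0.137  0.048]]
origin 0.5682811935041476 0.1018749442074928
jug [0.735 0.03  0.09 ]
yel [ 0.686 -0.23   0.062]
grn [ 0.587 -0.27   0.062]
blu [ 0.489 -0.292  0.062]
```

```bash
cat > plan.py <<'E'
from h import *
from scipy.spatial.transform import Rotation as Ro, Slerp
H=np.array([.5934,-.1324,.165]);yaw=.4064
X=np.array([np.cos(yaw),np.sin(yaw),0]);Y=np.array([-X[1],X[0],0]);Z=np.array([0,0,1.])
def Rt(phi): # tool x=X, z tilted phi from down to +Y
    z=-np.cos(phi)*Z+np.sin(phi)*Y;return Ro.from_matrix(np.c_[X,np.cross(z,X),z])
def cur():
    s=robot.read_state();q=np.array(s["tool_rot"]);return np.array(s["position"]),Ro.from_quat(q[[1,2,3,0]])
def rows(p0,R0,p1,R1,n):
    sl=Slerp([0,1],Ro.concatenate([R0,R1]));L=[];D=[];p=p0;R=R0
    for i in range(1,n+1):
        Rn=sl(i/n);pn=p0+(p1-p0)*i/n
        L.append((100*R.inv().apply(pn-p)).round(1).tolist());D.append((R.inv()*Rn).as_rotvec().round(3).tolist());p,R=pn,Rn
    print(*[f"{a} {b}" for a,b in zip(L,D)],sep="\n")
    return p1,R1
E
python3 - <<'E'
from plan import *
p,R=cur()
D=Rt(0); k=(R.inv()*D).as_rotvec();print(k)
f=lambda a:R*Ro.from_rotvec([0,0,a])
pts=[(np.array([.24,.60,.45]),f(.8)),(np.array([.50,.25,.47]),f(1.6)),(np.array([.64,-.22,.45]),D)]
for (q,Q),n in zip(pts,[5,10,10]): p,R=rows(p,R,q,Q,n);print()
E
```

```text
[-9.27153993e-04  2.09459290e-03  2.37841143e+00]
[-0.3, -0.1, -4.4] [0.0, -0.0, 0.16]
[-0.3, -0.0, -4.4] [-0.0, -0.0, 0.16]
[-0.3, 0.0, -4.4] [0.0, -0.0, 0.16]
[-0.3, 0.1, -4.4] [0.0, 0.0, 0.16]
[-0.3, 0.1, -4.4] [-0.0, 0.0, 0.16]

[-4.3, 1.0, -0.2] [0.0, -0.0, 0.08]
[-4.2, 1.3, -0.2] [-0.0, 0.0, 0.08]
[-4.0, 1.6, -0.2] [0.0, -0.0, 0.08]
[-3.9, 2.0, -0.2] [0.0, -0.0, 0.08]
[-3.7, 2.3, -0.2] [-0.0, 0.0, 0.08]
[-3.5, 2.6, -0.2] [0.0, -0.0, 0.08]
[-3.3, 2.8, -0.2] [0.0, 0.0, 0.08]
[-3.1, 3.1, -0.2] [0.0, -0.0, 0.08]
[-2.8, 3.3, -0.2] [-0.0, -0.0, 0.08]
[-2.6, 3.5, -0.2] [0.0, 0.0, 0.08]

[-3.8, 3.1, 0.2] [0.0, 0.0, 0.078]
[-3.6, 3.4, 0.2] [0.0, 0.0, 0.078]
[-3.3, 3.6, 0.2] [0.0, 0.0, 0.078]
[-3.0, 3.9, 0.2] [0.0, 0.0, 0.078]
[-2.7, 4.1, 0.2] [0.0, 0.0, 0.078]
[-2.4, 4.3, 0.2] [0.0, 0.0, 0.078]
[-2.0, 4.5, 0.2] [0.0, 0.0, 0.078]
[-1.7, 4.6, 0.2] [0.0, 0.0, 0.078]
[-1.3, 4.7, 0.2] [0.0, 0.0, 0.078]
[-0.9, 4.8, 0.2] [0.0, 0.0, 0.078]
```

```bash
python3 -m handwheel '{"claw":[0,0,0,0,0],"linear":[[-0.3,0,-4.4],[-0.3,0,-4.4],[-0.3,0,-4.4],[-0.3,0,-4.4],[-0.3,0,-4.4]],"dr":[[0,0,0.16],[0,0,0.16],[0,0,0.16],[0,0,0.16],[0,0,0.16]]}' 40
python3 -m handwheel '{"claw":[0,0,0,0,0],"linear":[[-4.3,1,-0.2],[-4.2,1.3,-0.2],[-4,1.6,-0.2],[-3.9,2,-0.2],[-3.7,2.3,-0.2]],"dr":[[0,0,0.08],[0,0,0.08],[0,0,0.08],[0,0,0.08],[0,0,0.08]]}'
python3 -c "
from plan import *;s=robot.read_state();print(np.round(s['joint_positions'],2),cur()[1].as_matrix().round(2))"
```

```text
clock: 0.72
position: [0.2384, 0.5995, 0.4522]
tool_rot: [0.0, 0.549, 0.836, -0.0]
contact_force: [0.4, 0.9, -0.3]
gripper_width: -0.001
gripper_force: 0.0
clock: 1.35
position: [0.3699, 0.4234, 0.4609]
tool_rot: [0.0, 0.703, 0.711, -0.0]
contact_force: [-0.0, 0.1, 0.0]
gripper_width: -0.003
gripper_force: 0.0
[-0.78  0.19 -0.14  1.43  0.03  1.52 -0.91] [[-0.01  1.   -0.  ]
 [ 1.    0.01 -0.  ]
 [-0.   -0.   -1.  ]]
```

```bash
python3 -m handwheel '{"claw":[0,0,0,0,0],"linear":[[-3.5,2.6,-0.2],[-3.3,2.8,-0.2],[-3.1,3.1,-0.2],[-2.8,3.3,-0.2],[-2.6,3.5,-0.2]],"dr":[[0,0,0.08],[0,0,0.08],[0,0,0.08],[0,0,0.08],[0,0,0.08]]}'
python3 -m handwheel '{"claw":[0,0,0,0,0],"linear":[[-3.8,3.1,0.2],[-3.6,3.4,0.2],[-3.3,3.6,0.2],[-3,3.9,0.2],[-2.7,4.1,0.2]],"dr":[[0,0,0.078],[0,0,0.078],[0,0,0.078],[0,0,0.078],[0,0,0.078]]}'
python3 -m handwheel '{"claw":[0,0,0,0,0],"linear":[[-2.4,4.3,0.2],[-2,4.5,0.2],[-1.7,4.6,0.2],[-1.3,4.7,0.2],[-0.9,4.8,0.2]],"dr":[[0,0,0.078],[0,0,0.078],[0,0,0.078],[0,0,0.078],[0,0,0.078]]}'
python3 - <<'E'
from plan import *
s=robot.read_state();print(np.round(s['joint_positions'],2))
p,R=cur()
T=Rt(np.radians(60)); zt=T.apply([0,0,1])
a=np.radians(-62);c=H+.088*(-np.sin(a)*X+np.cos(a)*Z)+.015*zt  # tcp inserted
pre=c-.12*Y
p,R=rows(p,R,pre+.1*Z-.03*Y,T,8)
E
```

```text
clock: 1.98
position: [0.4996, 0.249, 0.4709]
tool_rot: [-0.0, 0.83, 0.557, -0.0]
contact_force: [0.4, 0.7, -0.2]
gripper_width: 0.001
gripper_force: 0.0
clock: 2.6
position: [0.5701, 0.0135, 0.4608]
tool_rot: [-0.0, 0.923, 0.386, -0.0]
contact_force: [0.1, 0.0, -0.0]
gripper_width: -0.002
gripper_force: 0.0
clock: 3.22
position: [0.6407, -0.221, 0.4507]
tool_rot: [-0.0, 0.98, 0.2, -0.0]
contact_force: [-0.2, 0.1, -0.1]
gripper_width: 0.006
gripper_force: 0.0
[ 0.03  0.44  0.42  1.16 -0.18  1.58 -0.75]
[0.9, 0.5, 1.9] [0.131, -0.0, -0.0]
[0.9, 0.7, 1.8] [0.131, -0.0, -0.0]
[0.9, 0.9, 1.7] [0.131, -0.0, -0.0]
[0.9, 1.2, 1.6] [0.131, -0.0, -0.0]
[0.9, 1.3, 1.4] [0.131, -0.0, -0.0]
[0.9, 1.5, 1.2] [0.131, -0.0, -0.0]
[0.9, 1.7, 1.0] [0.131, -0.0, -0.0]
[0.9, 1.8, 0.8] [0.131, -0.0, -0.0]
```

```bash
python3 -m handwheel '{"claw":[0,0,0,0],"linear":[[0.9,0.5,1.9],[0.9,0.7,1.8],[0.9,0.9,1.7],[0.9,1.2,1.6]],"dr":[[0.131,0,0],[0.131,0,0],[0.131,0,0],[0.131,0,0]]}'
python3 -m handwheel '{"claw":[0,0,0,0],"linear":[[0.9,1.3,1.4],[0.9,1.5,1.2],[0.9,1.7,1],[0.9,1.8,0.8]],"dr":[[0.131,0,0],[0.131,0,0],[0.131,0,0],[0.131,0,0]]}'
python3 - <<'E'
from plan import *
s=robot.read_state();print(np.round(s['joint_positions'],2))
p,R=cur();T=Rt(np.radians(60)); zt=T.apply([0,0,1]);print((R.inv()*T).as_rotvec().round(3))
a=np.radians(-62);c=H+.088*(-np.sin(a)*X+np.cos(a)*Z)+.015*zt
p,R=rows(p,R,c-.12*Y,T,4)
im=robot.camera("scene");cv2.imwrite("pics/s1.png",cv2.resize(im[100:320,150:440],None,fx=2.7,fy=2.7))
E
```

```text
clock: 3.72
position: [0.6813, -0.2229, 0.3748]
tool_rot: [-0.256, 0.946, 0.194, -0.052]
contact_force: [1.4, 1.0, -0.1]
gripper_width: -0.001
gripper_force: 0.0
clock: 4.22
position: [0.6788, -0.1937, 0.2844]
tool_rot: [-0.405, 0.892, 0.178, -0.09]
contact_force: [-0.1, -0.3, -2.5]
gripper_width: 0.001
gripper_force: 0.0
[ 0.7   1.12 -0.71  0.66 -0.06  2.01 -1.03]
[ 0.191  0.006 -0.016]
[0.6, 1.9, 1.1] [0.048, 0.002, -0.004]
[0.6, 1.9, 1.0] [0.048, 0.002, -0.004]
[0.6, 2.0, 0.9] [0.048, 0.002, -0.004]
[0.6, 2.0, 0.8] [0.048, 0.002, -0.004]
```

View pics/s1.png

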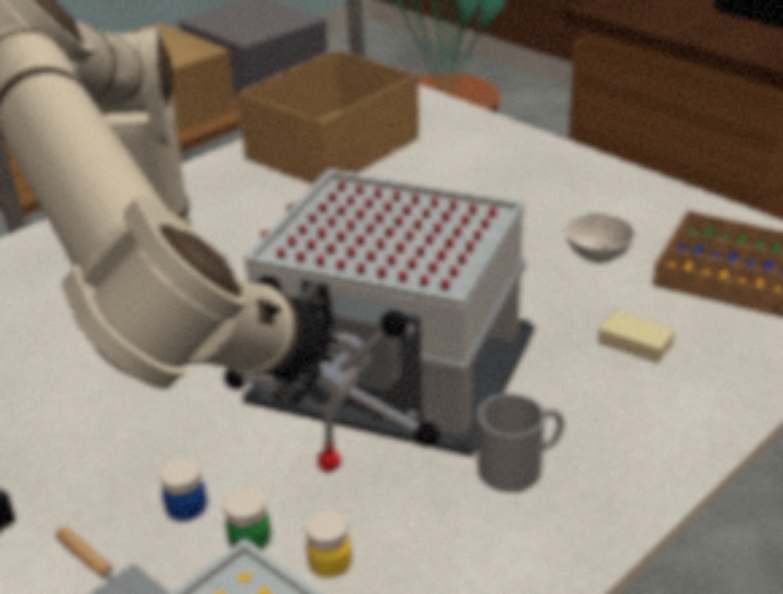

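The scene view shows the gripper behind and above the wheel. The jug and jars look undisturbed, the red knob hangs at about (330,460) in the crop, and joint 6 sits at its limit, so I will use a 42° tilt.

```bash
cat >> plan.py <<'E'
T=Rt(np.radians(42)); zt=T.apply([0,0,1])
def fc(al,r=.095,pre=0.,fx=.011,fz=.02,gap=0.): # finger tcp when touching spoke at al (deg), gap behind
    a=np.radians(al);u=-np.sin(a)*X+np.cos(a)*Z;t=-np.cos(a)*X-np.sin(a)*Z
    return H+r*u-(.006+fx*abs(np.cos(a))+fz*abs(np.sin(a))+gap)*t+.012*zt-pre*Y
def m(p): d=p-H;return np.round([d@X,d@Y,d[2]],4)
def stat():
    s=robot.read_state();p,R=cur();print("m",m(p),"err",(R.inv()*T).as_rotvec().round(3),"q",np.round(s['joint_positions'],2),"F",np.round(s["contact_force"],1));return p,R
E
python3 - <<'E'
from plan import *
p,R=stat()
q=fc(-40.5,gap=.012);print(m(q))
p,R=rows(p,R,q-.1*Y+.05*Z,T,4);rows(p,R,q-.1*Y,T,2);rows(q-.1*Y,R,q,T,4)
E
```

```text
m [ 0.0513 -0.0903  0.1082] err [-0.138  0.014 -0.024] q [ 0.7   1.14 -0.72  0.67 -0.06  2.01 -1.04] F [ -0.9  -2.7 -13.4]
[0.0916 0.008  0.0378]
[1.0, 0.4, 0.3] [-0.035, 0.003, -0.006]
[1.0, 0.4, 0.3] [-0.035, 0.003, -0.006]
[1.0, 0.4, 0.3] [-0.035, 0.003, -0.006]
[1.0, 0.4, 0.3] [-0.035, 0.003, -0.006]
[-0.0, 1.7, 1.9] [0.0, 0.0, 0.0]
[-0.0, 1.7, 1.9] [0.0, 0.0, 0.0]
[-0.0, -1.9, 1.7] [0.0, 0.0, 0.0]
[0.0, -1.9, 1.7] [0.0, 0.0, 0.0]
[0.0, -1.9, 1.7] [0.0, 0.0, 0.0]
[-0.0, -1.9, 1.7] [0.0, 0.0, 0.0]
```

```bash
python3 -m handwheel '{"claw":[0,0],"linear":[[0,0,0],[0,0,0]],"dr":[[0,0,0],[0,0,0]]}'; python3 -c "
from plan import *
stat();im=robot.camera('wrist');cv2.imwrite('pics/w1.png',im)"
```

```text
clock: 4.53
position: [0.6791, -0.1937, 0.2868]
tool_rot: [-0.402, 0.893, 0.179, -0.09]
contact_force: [-0.1, -0.3, 0.5]
gripper_width: 0.002
gripper_force: 0.0
m [ 0.0545 -0.0901  0.1218] err [-0.116  0.01  -0.014] q [ 0.69  1.12 -0.7   0.66 -0.07  2.02 -1.03] F [-0.1 -0.3  0.5]
```

View pics/w1.png

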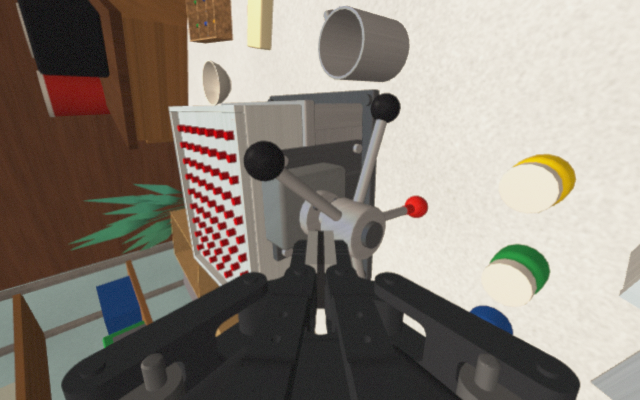

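The wrist view shows the wheel clear ahead of the closed fingers: the black knob of the upper far spoke at (263,160), the lower far one at (385,107), the red knob at (416,207). Nothing is in contact.

```bash
python3 -m handwheel '{"claw":[0,0,0,0],"linear":[[0.9,0.7,0.6],[0.9,0.7,0.6],[0.9,0.7,0.6],[0.9,0.7,0.6]],"dr":[[-0.03,0.002,-0.004],[-0.03,0.002,-0.004],[-0.03,0.002,-0.004],[-0.03,0.002,-0.004]]}'
python3 -m handwheel '{"claw":[0,0,0],"linear":[[0,1.5,1.7],[0,1.5,1.7],[0,0,0]],"dr":[[0,0,0],[0,0,0],[0,0,0]]}'
python3 - <<'E'
from plan import *
p,R=stat()
q=fc(-40.5,gap=.012);print(m(q))
rows(p,R,q-.1*Y,T,2);rows(q-.1*Y,T,q,T,5)
E
```

```text
clock: 5.08
position: [0.7124, -0.181, 0.2461]
tool_rot: [-0.35, 0.914, 0.19, -0.074]
contact_force: [-0.5, -0.1, -0.1]
gripper_width: 0.001
gripper_force: 0.0
clock: 5.45
position: [0.7095, -0.1817, 0.1968]
tool_rot: [-0.352, 0.914, 0.188, -0.077]
contact_force: [-0.3, -0.1, -0.5]
gripper_width: -0.004
gripper_force: 0.0
m [ 0.0872 -0.0912  0.0318] err [-0.004  0.007 -0.004] q [ 0.65  1.15 -0.67  0.73  0.02  1.84 -0.98] F [-0.3 -0.1 -0.5]
[0.0916 0.008  0.0378]
[0.2, -0.2, -0.2] [-0.002, 0.004, -0.002]
[0.2, -0.2, -0.2] [-0.002, 0.004, -0.002]
[0.0, -1.5, 1.3] [0.0, 0.0, 0.0]
[0.0, -1.5, 1.3] [0.0, 0.0, 0.0]
[0.0, -1.5, 1.3] [0.0, 0.0, 0.0]
[0.0, -1.5, 1.3] [0.0, 0.0, 0.0]
[0.0, -1.5, 1.3] [0.0, 0.0, 0.0]
```

```bash
sed -i 's/^T=Rt(np.radians(42));/T=Rt(np.radians(42))*Ro.from_rotvec([0,0,-np.pi\/2]);/; s/fx=.011,fz=.02/fx=.0145,fz=.016/' plan.py
python3 -m handwheel '{"claw":[0,0,0,0,0],"linear":[[0,0,0],[0,0,0],[0,0,0],[0,0,0],[0,0,0]],"dr":[[0,0,-0.175],[0,0,-0.175],[0,0,-0.175],[0,0,-0.175],[0,0,-0.175]]}'
python3 -m handwheel '{"claw":[0,0,0,0,0],"linear":[[0,0,0],[0,0,0],[0,0,0],[0,0,0],[0,0,0]],"dr":[[0,0,-0.175],[0,0,-0.175],[0,0,-0.175],[0,0,-0.171],[0,0,0]]}'
python3 - <<'E'
from plan import *
p,R=stat()
q=fc(-40.5,gap=.012);print(m(q))
rows(p,R,q-.1*Y,T,2);rows(q-.1*Y,T,q,T,5)
E
```

```text
clock: 6.08
position: [0.7114, -0.1821, 0.2015]
tool_rot: [-0.349, 0.747, 0.56, 0.083]
contact_force: [-0.8, 0.0, -0.5]
gripper_width: 0.0
gripper_force: 0.0
clock: 6.7
position: [0.7114, -0.182, 0.2013]
tool_rot: [-0.301, 0.514, 0.779, 0.196]
contact_force: [-0.3, 0.3, -0.5]
gripper_width: -0.002
gripper_force: 0.0
m [ 0.0888 -0.0922  0.0363] err [-0.002 -0.001 -0.002] q [ 0.73  1.22 -0.97  0.72  0.26  1.86  0.49] F [-0.3  0.3 -0.5]
[0.0917 0.008  0.0377]
[0.1, 0.1, -0.0] [-0.001, -0.001, -0.001]
[0.1, 0.1, -0.0] [-0.001, -0.001, -0.001]
[1.5, -0.0, 1.3] [0.0, 0.0, 0.0]
[1.5, -0.0, 1.3] [0.0, 0.0, 0.0]
[1.5, -0.0, 1.3] [0.0, 0.0, 0.0]
[1.5, -0.0, 1.3] [0.0, 0.0, 0.0]
[1.5, -0.0, 1.3] [0.0, 0.0, 0.0]
```

```bash
python3 -m handwheel '{"claw":[0,0,0,0],"linear":[[0.1,0.2,0],[1.5,0.1,1.3],[1.5,0,1.3],[1.5,0,1.3]],"dr":[[0,0,0],[0,0,0],[0,0,0],[0,0,0]]}'
python3 -m handwheel '{"claw":[0,0,0],"linear":[[1.5,0,1.3],[1.5,0,1.3],[0,0,0]],"dr":[[0,0,0],[0,0,0],[0,0,0]]}'
cat >> plan.py <<'E'
def arc(a0,a1,step,p=None):
    p=cur()[0] if p is None else p;n=int(round((a1-a0)/step))
    for a in np.linspace(a0,a1,n+1)[0 if n==0 else 1:]:
        q=fc(a);print(round(a,1),(100*T.inv().apply(q-p)).round(2).tolist());p=q
E
python3 - <<'E'
from plan import *
stat();q=fc(-40.5);print((100*T.inv().apply(q-cur()[0])).round(2));arc(-40.5,40,4,q)
E
```

```text
clock: 7.2
position: [0.6901, -0.1243, 0.2033]
tool_rot: [-0.301, 0.514, 0.779, 0.195]
contact_force: [-0.6, -0.3, 0.5]
gripper_width: -0.001
gripper_force: 0.0
clock: 7.58
position: [0.674, -0.0869, 0.2046]
tool_rot: [-0.301, 0.512, 0.78, 0.195]
contact_force: [-0.5, 0.0, 0.2]
gripper_width: 0.003
gripper_force: 0.0
m [0.092  0.01   0.0396] err [-0.005 -0.001  0.   ] q [ 0.78  1.11 -1.02  1.05  0.21  1.65  0.38] F [-0.5  0.   0.2]
[ 0.25 -0.95 -0.57]
-36.5 [0.39, -0.42, -0.43]
-32.4 [0.37, -0.47, -0.41]
-28.4 [0.35, -0.52, -0.39]
-24.4 [0.32, -0.57, -0.36]
-20.4 [0.3, -0.61, -0.33]
-16.3 [0.27, -0.65, -0.3]
-12.3 [0.23, -0.69, -0.26]
-8.3 [0.2, -0.72, -0.22]
-4.3 [0.16, -0.75, -0.18]
-0.2 [0.12, -0.77, -0.13]
3.8 [0.09, -0.58, -0.1]
7.8 [0.06, -0.58, -0.07]
11.8 [0.04, -0.59, -0.05]
15.9 [0.02, -0.61, -0.02]
19.9 [-0.01, -0.62, 0.01]
23.9 [-0.04, -0.62, 0.04]
27.9 [-0.07, -0.63, 0.08]
32.0 [-0.1, -0.63, 0.11]
36.0 [-0.13, -0.63, 0.15]
40.0 [-0.16, -0.62, 0.18]
```

```bash
python3 -m handwheel '{"claw":[0,0,0,0],"linear":[[0.1,-0.45,-0.3],[0.15,-0.5,-0.27],[0.39,-0.42,-0.43],[0.37,-0.47,-0.41]],"dr":[[0,0,0],[0,0,0],[0,0,0],[0,0,0]]}'
python3 -m handwheel '{"claw":[0,0,0,0,0],"linear":[[0.35,-0.52,-0.39],[0.32,-0.57,-0.36],[0.3,-0.61,-0.33],[0.27,-0.65,-0.3],[0.23,-0.69,-0.26]],"dr":[[0,0,0],[0,0,0],[0,0,0],[0,0,0],[0,0,0]]}'
cat > look.py <<'E'
from plan import *
import sys
from fit import knobs
def red(view="scene"):
    im=robot.camera(view);cv2.imwrite("pics/"+sys.argv[1]+"_"+view+".png",im)
    hsv=cv2.cvtColor(im,cv2.COLOR_BGR2HSV);m_=cv2.inRange(hsv,(0,120,70),(8,255,255))|cv2.inRange(hsv,(172,120,70),(180,255,255))
    n,l,st,ce=cv2.connectedComponentsWithStats(m_)
    for i in range(1,n):
        if st[i][4]<12: continue
        q=onplane(view,ce[i],H,Y);d=q-H;r=np.hypot(d@X,d[2])
        if abs(r-.134)<.012: print(view,"red th",round(np.degrees(np.arctan2(-(d@X),d[2])),1),"r",round(r,4),"area",st[i][4],ce[i].round(1))
if __name__=="__main__":
    stat();red();red("top")
E
python3 look.py p1
```

```text
clock: 8.07
position: [0.6587, -0.0989, 0.2201]
tool_rot: [-0.299, 0.514, 0.78, 0.195]
contact_force: [3.5, -1.6, -7.2]
gripper_width: 0.001
gripper_force: 3.2
clock: 8.7
position: [0.6307, -0.1098, 0.2436]
tool_rot: [-0.3, 0.513, 0.78, 0.196]
contact_force: [4.3, -1.5, -8.1]
gripper_width: -0.001
gripper_force: 2.7
m [0.0432 0.0061 0.0786] err [-0.002  0.     0.   ] q [ 0.88  1.03 -1.05  1.14  0.18  1.67  0.39] F [ 4.3 -1.5 -8.1]
scene red th -157.4 r 0.1293 area 53 [287.5 271.1]
top red th -157.0 r 0.1398 area 34 [361.1 192.6]
```

```bash
python3 -m handwheel '{"claw":[0,0,0,0,0],"linear":[[0.2,-0.72,-0.22],[0.16,-0.75,-0.18],[0.12,-0.77,-0.13],[0.09,-0.6,-0.1],[0.06,-0.6,-0.07]],"dr":[[0,0,0],[0,0,0],[0,0,0],[0,0,0],[0,0,0]]}'
python3 -m handwheel '{"claw":[0,0,0,0,0],"linear":[[0.04,-0.6,-0.05],[0.02,-0.61,-0.02],[-0.01,-0.62,0.01],[-0.04,-0.62,0.04],[-0.07,-0.63,0.08]],"dr":[[0,0,0],[0,0,0],[0,0,0],[0,0,0],[0,0,0]]}'
python3 look.py p2; python3 -c "
from plan import *
arc(28,56,4,fc(28))"
```

```text
clock: 9.43
position: [0.6005, -0.1235, 0.2524]
tool_rot: [-0.299, 0.513, 0.78, 0.197]
contact_force: [10.6, -4.9, -6.2]
gripper_width: 0.005
gripper_force: 4.6
clock: 10.05
position: [0.5726, -0.1348, 0.2538]
tool_rot: [-0.299, 0.513, 0.78, 0.198]
contact_force: [7.3, 0.6, -1.5]
gripper_width: -0.002
gripper_force: 3.2
m [-0.0201  0.006   0.0888] err [ 0.001 -0.     0.002] q [ 1.01  0.97 -1.07  1.28  0.16  1.65  0.43] F [ 7.3  0.6 -1.5]
scene red th -119.3 r 0.1268 area 91 [304.1 262.2]
top red th -121.9 r 0.134 area 45 [357.  176.9]
32.0 [-0.1, -0.63, 0.11]
36.0 [-0.13, -0.63, 0.14]
40.0 [-0.16, -0.62, 0.18]
44.0 [-0.19, -0.61, 0.22]
48.0 [-0.23, -0.6, 0.25]
52.0 [-0.26, -0.58, 0.29]
56.0 [-0.29, -0.55, 0.32]
```

```bash
python3 -m handwheel '{"claw":[0,0,0,0],"linear":[[-0.1,-0.63,0.11],[-0.13,-0.63,0.14],[-0.16,-0.62,0.18],[-0.19,-0.61,0.22]],"dr":[[0,0,0],[0,0,0],[0,0,0],[0,0,0]]}'
python3 -m handwheel '{"claw":[0,0,0,0],"linear":[[-0.23,-0.6,0.25],[-0.26,-0.58,0.29],[-0.29,-0.55,0.32],[0,0,0]],"dr":[[0,0,0],[0,0,0],[0,0,0],[0,0,0]]}'
python3 look.py p3
```

```text
clock: 10.65
position: [0.5494, -0.1429, 0.2458]
tool_rot: [-0.3, 0.511, 0.781, 0.198]
contact_force: [6.7, 3.3, 0.4]
gripper_width: -0.003
gripper_force: 2.9
clock: 11.15
position: [0.5326, -0.1495, 0.2343]
tool_rot: [-0.301, 0.511, 0.78, 0.198]
contact_force: [3.6, 2.1, 1.8]
gripper_width: -0.002
gripper_force: 2.0
m [-0.0627  0.0083  0.0693] err [-0.002 -0.004  0.004] q [ 1.09  0.96 -1.08  1.38  0.17  1.61  0.47] F [3.6 2.1 1.8]
scene red th -92.8 r 0.1281 area 110 [308.8 250. ]
top red th -96.6 r 0.1317 area 57 [356.8 170.5]
```

```bash
python3 -m handwheel '{"claw":[0,0,0,0,0],"linear":[[0.3,0.7,-0.3],[-1.5,0.1,-1.3],[-2.6,0,-2.3],[-2.6,0,-2.3],[-0.8,0,-0.7]],"dr":[[0,0,0],[0,0,0],[0,0,0],[0,0,0],[0,0,0]]}'
python3 - <<'E'
from plan import *
p,R=stat()
q=fc(-22,gap=.014);print(m(q))
rows(p,R,q-.1*Y,T,4);rows(q-.1*Y,T,q,T,5)
arc(-22,50,4,fc(-22))
print((100*T.inv().apply(fc(-22)-q)).round(2))
E
python3 look.py p4
```

```text
clock: 11.88
position: [0.5792, -0.2425, 0.2344]
tool_rot: [-0.3, 0.514, 0.779, 0.196]
contact_force: [-0.9, -0.2, 0.0]
gripper_width: -0.001
gripper_force: 0.0
m [-0.0566 -0.0955  0.0694] err [-0.003 -0.    -0.003] q [ 1.02  1.06 -1.02  1.07  0.24  1.8   0.54] F [-0.9 -0.2  0. ]
[0.0722 0.008  0.0644]
[-0.0, 3.2, 0.1] [-0.001, -0.0, -0.001]
[-0.0, 3.2, 0.1] [-0.001, -0.0, -0.001]
[-0.0, 3.2, 0.1] [-0.001, -0.0, -0.001]
[-0.0, 3.2, 0.2] [-0.001, -0.0, -0.001]
[1.5, -0.0, 1.3] [0.0, 0.0, 0.0]
[1.5, -0.0, 1.3] [0.0, 0.0, 0.0]
[1.5, -0.0, 1.3] [0.0, 0.0, 0.0]
[1.5, -0.0, 1.3] [0.0, 0.0, 0.0]
[1.5, -0.0, 1.3] [0.0, 0.0, 0.0]
-18.0 [0.28, -0.63, -0.31]
-14.0 [0.25, -0.67, -0.27]
-10.0 [0.21, -0.7, -0.24]
-6.0 [0.18, -0.73, -0.19]
-2.0 [0.14, -0.76, -0.15]
2.0 [0.1, -0.66, -0.11]
6.0 [0.07, -0.57, -0.08]
10.0 [0.05, -0.58, -0.06]
14.0 [0.03, -0.6, -0.03]
18.0 [0.0, -0.61, -0.0]
22.0 [-0.03, -0.62, 0.03]
26.0 [-0.05, -0.62, 0.06]
30.0 [-0.08, -0.63, 0.09]
34.0 [-0.11, -0.63, 0.13]
38.0 [-0.15, -0.62, 0.16]
42.0 [-0.18, -0.62, 0.2]
46.0 [-0.21, -0.6, 0.23]
50.0 [-0.24, -0.59, 0.27]
[ 0.35 -1.3  -0.39]
m [-0.0566 -0.0955  0.0694] err [-0.003 -0.    -0.003] q [ 1.02  1.06 -1.02  1.07  0.24  1.8   0.54] F [-0.9 -0.2  0. ]
scene red th -92.8 r 0.1281 area 113 [308.8 250.1]
top red th -95.6 r 0.131 area 59 [356.9 170.5]
```

```bash
python3 -m handwheel '{"claw":[0,0,0,0],"linear":[[0,3.2,0.1],[0,3.2,0.1],[0,3.2,0.1],[0,3.2,0.2]],"dr":[[0,0,0],[0,0,0],[0,0,0],[0,0,0]]}'
python3 -m handwheel '{"claw":[0,0,0,0,0],"linear":[[1.5,0,1.3],[1.5,0,1.3],[1.5,0,1.3],[1.5,0,1.3],[1.5,0,1.3]],"dr":[[0,0,0],[0,0,0],[0,0,0],[0,0,0],[0,0,0]]}'
python3 -m handwheel '{"claw":[0,0,0,0,0],"linear":[[0.17,-0.65,-0.2],[0.18,-0.65,-0.2],[0.28,-0.63,-0.31],[0.25,-0.67,-0.27],[0.21,-0.7,-0.24]],"dr":[[0,0,0],[0,0,0],[0,0,0],[0,0,0],[0,0,0]]}'
python3 look.py p5
```

```text
clock: 12.48
position: [0.6954, -0.1846, 0.2316]
tool_rot: [-0.301, 0.512, 0.781, 0.196]
contact_force: [-1.2, -0.2, -0.0]
gripper_width: 0.001
gripper_force: 0.0
clock: 13.1
position: [0.6545, -0.0939, 0.2329]
tool_rot: [-0.3, 0.512, 0.781, 0.195]
contact_force: [8.3, -36.4, -17.1]
gripper_width: 0.0
gripper_force: 0.0
clock: 13.72
position: [0.6259, -0.1113, 0.2482]
tool_rot: [-0.299, 0.515, 0.78, 0.195]
contact_force: [5.7, -4.5, -9.2]
gripper_width: -0.001
gripper_force: 0.0
m [0.0382 0.0065 0.0832] err [-0.001  0.003 -0.003] q [ 0.89  1.03 -1.05  1.16  0.18  1.67  0.38] F [ 5.7 -4.5 -9.2]
scene red th -80.0 r 0.1284 area 117 [308.2 242.9]
top red th -81.7 r 0.1301 area 61 [358.  169.5]
```

Insertion met about 40 N in −y, most likely the knob against the finger's upper side. I'll slide in to a smaller radius (80 mm) to clear the knob, and insert with a larger gap next time.

```bash
python3 - <<'E'
from plan import *
p=fc(-10)
for a,r in [(-9,.092),(-8,.088),(-7,.084),(-5,.08)]+[(k,.08) for k in range(-1,60,5)]:
    q=fc(a,r);print(a,(100*T.inv().apply(q-p)).round(2).tolist());p=q
E
```

```text
-9 [-0.15, -0.23, 0.17]
-8 [-0.22, -0.23, 0.24]
-7 [-0.22, -0.22, 0.25]
-5 [-0.19, -0.37, 0.21]
-1 [0.12, -0.66, -0.14]
4 [0.11, -0.62, -0.13]
9 [0.09, -0.59, -0.09]
14 [0.06, -0.62, -0.06]
19 [0.02, -0.64, -0.03]
24 [-0.01, -0.65, 0.01]
29 [-0.05, -0.66, 0.06]
34 [-0.09, -0.67, 0.1]
39 [-0.14, -0.67, 0.15]
44 [-0.18, -0.67, 0.2]
49 [-0.23, -0.65, 0.25]
54 [-0.27, -0.63, 0.3]
59 [-0.32, -0.6, 0.35]
```

```bash
sed -i 's/r=.095,/r=.08,/' plan.py
python3 -m handwheel '{"claw":[0,0,0,0,0],"linear":[[-0.15,-0.23,0.17],[-0.22,-0.23,0.24],[-0.22,-0.22,0.25],[-0.19,-0.37,0.21],[0.12,-0.66,-0.14]],"dr":[[0,0,0],[0,0,0],[0,0,0],[0,0,0],[0,0,0]]}'
python3 -m handwheel '{"claw":[0,0,0],"linear":[[0.11,-0.62,-0.13],[0.09,-0.6,-0.09],[0.06,-0.62,-0.06]],"dr":[[0,0,0],[0,0,0],[0,0,0]]}'
python3 look.py p6
```

```text
clock: 14.45
position: [0.6115, -0.1144, 0.2415]
tool_rot: [-0.299, 0.512, 0.78, 0.198]
contact_force: [5.6, 1.0, -3.4]
gripper_width: 0.003
gripper_force: 3.0
clock: 14.82
position: [0.595, -0.1225, 0.2433]
tool_rot: [-0.298, 0.513, 0.78, 0.198]
contact_force: [10.2, -3.3, -9.4]
gripper_width: 0.0
gripper_force: 3.4
m [0.0054 0.0084 0.0783] err [0.002 0.001 0.001] q [ 0.96  1.   -1.07  1.24  0.17  1.64  0.41] F [10.2 -3.3 -9.4]
scene red th -61.8 r 0.1289 area 109 [304.1 232.2]
top red th -63.8 r 0.1278 area 62 [360.6 171.3]
```

```bash
python3 -m handwheel '{"claw":[0,0,0,0,0],"linear":[[0.02,-0.64,-0.03],[-0.01,-0.65,0.01],[-0.05,-0.66,0.06],[-0.09,-0.67,0.1],[-0.14,-0.67,0.15]],"dr":[[0,0,0],[0,0,0],[0,0,0],[0,0,0],[0,0,0]]}'
python3 -m handwheel '{"claw":[0,0,0,0],"linear":[[-0.18,-0.67,0.2],[-0.23,-0.65,0.25],[-0.27,-0.63,0.3],[0,0,0]],"dr":[[0,0,0],[0,0,0],[0,0,0],[0,0,0]]}'
python3 look.py p7
```

```text
clock: 15.55
position: [0.5651, -0.1355, 0.2416]
tool_rot: [-0.298, 0.513, 0.78, 0.199]
contact_force: [7.2, 0.3, 1.0]
gripper_width: 0.001
gripper_force: 3.1
clock: 16.05
position: [0.5458, -0.1417, 0.2319]
tool_rot: [-0.3, 0.512, 0.78, 0.198]
contact_force: [3.7, 3.0, 1.5]
gripper_width: -0.003
gripper_force: 1.9
m [-0.0474  0.0103  0.0669] err [ 0.    -0.003  0.003] q [ 1.06  0.97 -1.08  1.36  0.18  1.61  0.45] F [3.7 3.  1.5]
scene red th -27.2 r 0.1302 area 93 [287.1 214.1]
top red th -29.3 r 0.1263 area 59 [368.4 182.9]
```

```bash
python3 - <<'E'
from plan import *
p=fc(44,fz=.01)
for a in range(48,77,4):
    q=fc(a,fz=.01);print(a,(100*T.inv().apply(q-p)).round(2).tolist());p=q
# triangulated / joint angle from both views
from scipy.optimize import least_squares
f=lambda th:np.r_[proj("scene",H+.134*(-np.sin(th[0])*X+np.cos(th[0])*Z))[0]-[287.1,214.1],proj("top",H+.134*(-np.sin(th[0])*X+np.cos(th[0])*Z))[0]-[368.4,182.9]]
r=least_squares(f,[-.5]);print(np.degrees(r.x),r.fun.round(1))
E
```

```text
48 [-0.21, -0.52, 0.23]
52 [-0.23, -0.5, 0.26]
56 [-0.26, -0.48, 0.29]
60 [-0.29, -0.45, 0.32]
64 [-0.32, -0.42, 0.35]
68 [-0.34, -0.39, 0.38]
72 [-0.36, -0.35, 0.4]
76 [-0.38, -0.31, 0.43]
[-27.26576817] [ 0.5 -0.8  0.4 -0.2]
```

```bash
cat >> look.py <<'E'
E
cat > ang.py <<'E'
from plan import *
from scipy.optimize import least_squares
K=lambda th:H+.134*(-np.sin(th)*X+np.cos(th)*Z)
def meas(g):
    out=[]
    for v in ("scene","top"):
        im=robot.camera(v);hsv=cv2.cvtColor(im,cv2.COLOR_BGR2HSV);mk=cv2.inRange(hsv,(0,110,60),(8,255,255))|cv2.inRange(hsv,(172,110,60),(180,255,255))
        n,l,st,ce=cv2.connectedComponentsWithStats(mk);e=proj(v,K(g))[0]
        c=[(np.linalg.norm(ce[i]-e),i) for i in range(1,n) if st[i][4]>40];d,i=min(c);out.append((v,ce[i],d,st[i][4]))
    f=lambda t:np.concatenate([proj(v,K(t[0]))[0]-c for v,c,d,a in out if d<25])
    r=least_squares(f,[g]);print("theta deg",np.degrees(r.x).round(2),r.fun.round(1),[(v,a,round(d)) for v,c,d,a in out])
import sys
stat();meas(np.radians(float(sys.argv[1])))
E
python3 -m handwheel '{"claw":[0,0,0,0,0],"linear":[[-0.21,-0.52,0.23],[-0.23,-0.5,0.26],[-0.26,-0.48,0.29],[-0.29,-0.45,0.32],[-0.32,-0.42,0.35]],"dr":[[0,0,0],[0,0,0],[0,0,0],[0,0,0],[0,0,0]]}'
python3 ang.py -8
```

```text
clock: 16.77
position: [0.5244, -0.149, 0.2131]
tool_rot: [-0.301, 0.51, 0.781, 0.199]
contact_force: [4.3, 8.4, 3.9]
gripper_width: -0.001
gripper_force: 4.9
m [-0.07    0.012   0.0481] err [-0.    -0.005  0.006] q [ 1.11  0.97 -1.07  1.42  0.19  1.58  0.48] F [4.3 8.4 3.9]
theta deg [-8.79] [ 0.1 -1.   0.1 -0.4] [('scene', np.int32(94), 1), ('top', np.int32(62), 0)]
```

```bash
python3 -m handwheel '{"claw":[0,0,0],"linear":[[-0.34,-0.39,0.38],[-0.34,-0.34,0.38],[0,0,0]],"dr":[[0,0,0],[0,0,0],[0,0,0]]}'
python3 ang.py -1
```

```text
clock: 17.25
position: [0.5166, -0.1516, 0.2024]
tool_rot: [-0.302, 0.51, 0.78, 0.199]
contact_force: [0.5, 8.7, 3.2]
gripper_width: 0.0
gripper_force: 4.0
m [-0.0782  0.0127  0.0374] err [-0.003 -0.007  0.005] q [ 1.12  0.98 -1.07  1.43  0.2   1.56  0.49] F [0.5 8.7 3.2]
theta deg [-1.18] [ 0.3 -0.9  0.3 -0. ] [('scene', np.int32(96), 1), ('top', np.int32(66), 0)]
```

```bash
python3 -m handwheel '{"claw":[0,0],"linear":[[-0.08,-0.08,0.1],[0,0,0]],"dr":[[0,0,0],[0,0,0]]}'
python3 ang.py 0
python3 -m handwheel '{"claw":[0,0,0,0,0],"linear":[[0.3,0,-0.35],[0.3,0,-0.35],[-0.8,0,-0.7],[-1.5,0,-1.3],[-1.5,0,-1.3]],"dr":[[0,0,0],[0,0,0],[0,0,0],[0,0,0],[0,0,0]]}'
python3 -m handwheel '{"claw":[0,0,0,0,0],"linear":[[-2.2,0,-2],[-2.2,0,-2],[-2.2,0,-2],[-0.5,0,-1],[0,0,0]],"dr":[[0,0,0],[0,0,0],[0,0,0],[0,0,0],[0,0,0]]}'
python3 ang.py 0
python3 - <<'E'
from h import *
a=robot.camera("scene");b=robot.camera("top")
cv2.imwrite("pics/f.png",np.hstack([cv2.resize(a[170:300,210:370],(400,325)),cv2.resize(b[140:270,300:460],(400,325))]));cv2.imwrite("pics/fs.png",a);cv2.imwrite("pics/ft.png",b)
E
```

```text
clock: 17.6
position: [0.5161, -0.1517, 0.2016]
tool_rot: [-0.302, 0.51, 0.78, 0.199]
contact_force: [3.3, 8.4, 3.2]
gripper_width: -0.001
gripper_force: 4.3
m [-0.0786  0.0128  0.0366] err [-0.002 -0.007  0.006] q [ 1.12  0.98 -1.07  1.44  0.2   1.56  0.49] F [3.3 8.4 3.2]
theta deg [-0.63] [ 0.2 -1.3  0.3 -0.2] [('scene', np.int32(98), 1), ('top', np.int32(66), 1)]
clock: 18.32
position: [0.5357, -0.2047, 0.2064]
tool_rot: [-0.3, 0.513, 0.78, 0.196]
contact_force: [0.2, 0.1, 0.4]
gripper_width: 0.003
gripper_force: 0.0
clock: 18.95
position: [0.5753, -0.2957, 0.2107]
tool_rot: [-0.3, 0.514, 0.779, 0.196]
contact_force: [-0.1, 0.6, -0.2]
gripper_width: 0.001
gripper_force: 0.0
m [-0.0812 -0.1429  0.0457] err [-0.002 -0.    -0.002] q [ 1.02  1.12 -0.99  0.98  0.28  1.85  0.62] F [-0.1  0.6 -0.2]
theta deg [-0.63] [ 0.2 -1.3  0.4 -0.2] [('scene', np.int32(98), 1), ('top', np.int32(65), 1)]
```

View pics/f.png

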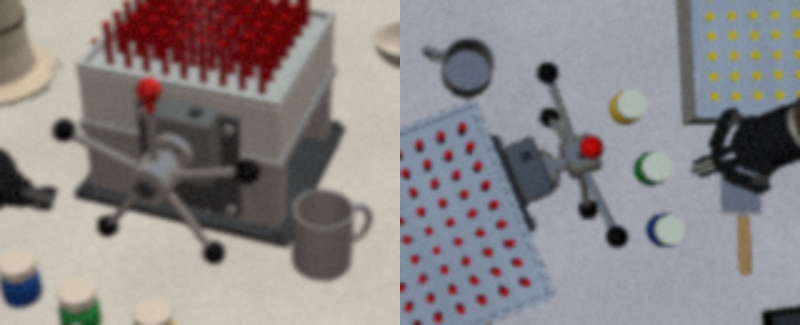

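The final view shows the red knob upright above the hub at (149,90) in the left crop, the crayons raised, the jug and jars in place, and the gripper clear of the wheel. I'll cross-check the angle with the black knobs.

```bash
python3 - <<'E'
from fit import *
from plan import stat
S=np.array([(235.6,222),(252.8,260.4),(295.2,270.8),(309.2,238.4)]);Tt=np.array([(386.4,234.4),(375.2,223.6),(359.6,186.8),(358.8,168.8)])
P=lambda t:[.5934,-.1324,.4064,t[0],.165]
f=lambda t:np.r_[(proj("scene",knobs(P(t))[1:])-S).ravel(),(proj("top",knobs(P(t))[1:])-Tt).ravel()]
r=least_squares(f,[0.]);print(np.degrees(r.x),r.fun.round(1));stat()
E
```

```text
[-0.53249204] [-0.2 -0.3 -0.1 -0.5 -0.  -0.1 -0.6  0.  -0.2 -0.1 -0.4 -0.2 -0.2 -0.1
 -0.1 -0. ]
m [-0.0808 -0.1409  0.0461] err [-0.004 -0.001  0.   ] q [ 1.02  1.12 -0.99  0.98  0.28  1.85  0.61] F [ 0.1 -0.8  0.1]
```

Both measurements agree at about −0.6°, and the robot is clear of everything.

```bash
python3 -c "
from bench import robot
print(robot.hand_in())"
```

```text
the job is handed in; nothing more can be done
None
```

The job is handed in with the red spoke about 0.6° short of straight up, the crayons raised, the jug and jars in place in the last pictures and the robot clear of the wheel; one insertion bumped the wheel at about 41 N on the wrist sensor, right at the 40 N limit if it was the gripper's body that touched.

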